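Select the cane sugar and give one dose

ROBOT

A 6-joint arm with a two-finger parallel gripper is mounted at the origin on the work surface. World frame = base frame: x ahead of the robot, y to its left, z up, the work surface at z = 0. Lengths are in m, angles in rad, forces in N, time in s.
With the tool pointing down it reaches from about 0.35 to 0.975 m from the base axis. Payload 4.9 kg.
Tool frame: the origin (TCP) lies at the very end of the fingers, on their centre line; the grasp point (between the pads) lies grip_point_offset behind it (grip_point_offset is the distance from the TCP to the grasp point, in m); x points along the fingers, z is the direction in which the jaws open and shut, and the axes are right-handed (so a half turn about x gives the same grasp; the last joint's range is limited). The gripper opens to 85 mm and grips with 20 to 120 N. Pads are 22 mm wide; open, the fingers measure 114 mm over their backs; the gripper's body (76 mm by 85 mm) begins 54 mm behind the grasp point. The pads swing forward as they close: fully open they stand 13 mm farther back than shut.
Start: joints at [-1.422, 0.053, 1.613, -0, 1.476, -0.119], TCP at [0.165, -0.603, 0.231] pointing down, gripper open.
Joint ranges: [-3.01, 3.01], [-1.01, 2.22], [0.06, 2.58], [-1.02, 4.17], [0.09, 2.62], [-3.14, 3.14]. Speed limits (rad/s): [2.57, 2.57, 3.14, 3.14, 3.14, 3.14].

INTERFACE

Orientations are given as a unit quaternion [x, y, z, w].
In Python, from bench import observe, capture, close_job, grip_point_offset gives the robot as it stands.
- The arm moves only by the tool play_rows, never from a script. Its argument "rows" is a list of rows, each a list of 3 entries, a list of its own where there are three numbers: the turn, a rotation vector about the tool's x, y, z scaled (see below), then the shift along the tool's x, y, z scaled (see below), then the opening, from -1 (shut) to 1 (fully open), so that 0 is half open. A call has 1 to 10 rows; each row shifts and turns the commanded pose from where the row before left it, along the tool's axes as they then stand; what a row does not reach is not made up. The controller multiplies each number of a shift by 0.2 m and each number of a turn by 60 degrees. A row lasts 1/8 s, in which the tool goes at most 62.5 mm and 10.7 degrees, less where a joint would pass 70% of its speed; a pose out of reach is approached as far as the arm can. A call with a number of a shift or a turn outside -1 to 1 is refused whole. A call with a gripper value outside its range is refused whole. The fingers move at their own pace and stop on an object; the grip force is fixed at half the most. Time passes only in rows, so rows that do not move let the fingers close. It gives the time, the measured TCP pose, the force and the opening at its end, in the units of the state.
- observe(): the state, without advancing time (a new reading comes with each control period).
- capture(name): name is "scene" or "top" or "wrist"; returns a dict with "img" (420x560x3 uint8, red, green, blue), "camera_matrix" (3x3 intrinsics, pixels), "R" (3x3) and "t" (3): a world point X has camera coordinates R X + t. Camera axes: x right, y down, z forward; pixel columns grow to the right and rows downward; lengths in m; the calibration is good to about 2 mm. A picture is of the moment at which its call begins. There is no depth.
- close_job(): hands the job in, once; it reports no verdict.
The state is a dict: "t": time; "joints": joint angles; "qvel": joint speeds; "tau": joint torques, N m; "tcp_pos": TCP position; "tool_rot": TCP orientation; "force": force on the tool from outside, world axes, zero at the start; "moment": the same for the moment, N m; "gripper_width": opening from 0.0 (shut) to 1.0 (fully open).
Only numpy, scipy, OpenCV 4.12 (cv2) and the standard library are available. Lean on these libraries where they do the work, as an engineer would, in place of code of your own. Each camera call takes 0.05 s, during which the arm holds its last target.

TASK

On the sugar tin, gently push the blue tab round until it clicks into place pointing at the orange mark, then press the white dose button all the way down and let it come back up. Only push, never pinch or force the tab; don't press the button before the selector is set, and leave the cup, ashtray and tray where they stand.

Things in the scene. Friction and masses are not known exactly. Their poses are not given: they have to be found in the camera images.
- tin: Stainless round sugar tin, 132 mm diameter, fixed. Origin: centre of its underside on the table; z up, along the selector's axis. Its flat black top (deck) is 85 mm above the table. A spout arm, 36 mm wide, top level with the deck, underside 63 mm above the table (57 mm at the short nozzle), sticks out along the tin's -x to 127 mm from the axis and carries the dose button.
- selector (a joint): Rad, positive counter-clockwise from above; 0 = closed, where it starts. Aluminium disc, 86 mm diameter, top 8.5 mm above the deck (central boss of radius 12 mm: 14.5 mm). Click stops at -0.785, 0, 0.785, 1.571; end stops at -1.05 and 1.83. Let go, it is pulled into the nearest click stop; it snaps on once past half way. Pushing the tab takes about 4 N slowly, 6 N at 0.05 m/s.
- hub (a point): Point on the selector's axis at deck height, 85 mm above the table. Around it, 56 mm out, the four click positions lie at -67.5, -22.5, +22.5 and +67.5 degrees from the tin's +x (counter-clockwise from above positive). -22.5 is closed and has a white bar; the other three carry the coloured marks in any order.
- tab (a point): Centre of the top of the blue tab on the selector, 35.5 mm from the selector's axis and 121.5 mm above the table. The tab is an upright fin, 21 mm long radially (25 to 46 mm from the axis), 8 mm thick tangentially; it stands 28 mm above the disc. It is pushed sideways (tangentially) from either side.
- pointer (a point): The point the selector points at: on the line from the selector's axis through the tab, 56 mm from the axis (10 mm outside the tab's outer end), on the circle where the centres of the marks lie.
- orange_mark: The target: orange disc of 15 mm diameter, 2 mm thick, fixed on the deck, its centre 56 mm from the selector's axis at one of the click positions. Origin: centre of its underside.
- white_mark: White disc of the same size, at another click position; not the target.
- green_mark: Green disc of the same size, at another click position; not the target.
- dose (a joint): Travel in m of the spring dose button: 0 up, 0.006 fully down (about 5 N); it springs back when let go.
- dose_top (a point): Centre of the top face of the white round dose button, 24 mm diameter, on the spout arm, 103 mm from the tin's axis along the tin's -x, 107 mm above the table when up; it stands 10 mm proud of its dark round housing (40 mm diameter, top 97 mm above the table). Pressed straight down.
- cup: White ceramic espresso cup, 58 mm rim diameter, 50 mm high, with a handle at its own +y; stands loose under the spout arm. Origin: centre of its underside. Leave it.
- ashtray: Green glass ashtray, 100 mm diameter, 32 mm high, loose, to one side of the tin. Origin: centre of its underside. Leave it.
- tray: Small aluminium tray, 150 x 100 mm (x, y), 19 mm high, with a hinged flap folded over its short +x edge; loose, on the other side of the tin. Origin: centre of its underside. Leave it.
Not all that is in view belongs to the job. Of the things that look like the cup, the middle-sized one is meant.

How it is judged:
On the way, in this order (a step that is already met when the one before it is completed fails the run):
1. the selector is clicked in at the orange mark (horizontal distance between pointer and orange_mark below 0.006 m and velocity of joint selector between -0.2 and 0.2 rad/s), for 0.3 s.
2. the dose button is pressed fully down (value of joint dose above 0.005 m and horizontal distance between pointer and orange_mark below 0.006 m), for 0.05 s.
At the end, for the whole second after the job is handed in: The selector's pointer rests within 6 mm (about 6 degrees) of the centre of the orange mark, the dose button has been pressed down at least 5 mm after that and is back up (under 1.5 mm), and cup, ashtray and tray stand upright and at rest within 15 mm of where they were (horizontal distance between pointer and orange_mark below 0.006 m and value of joint dose below 0.0015 m and distance of each of cup, ashtray, tray from where it was at the start of the episode below 0.015 m and angle between each of cup, ashtray, tray's own z axis and vertical below 0.1 rad and linear speed of each of cup, ashtray, tray below 0.02 m/s); the robot touches nothing.
It fails at once if the dose button is pressed while the selector is not at the orange mark (value of joint dose above 0.003 m and horizontal distance between pointer and orange_mark above 0.01 m).
It fails at once if the tab is pinched or forced (over 20 N) (contact force between the fingers and selector above 20 N).
It fails at once if the cup is lifted, tipped or shifted (distance of cup from where it was at the start of the episode above 0.02 m or angle between cup's own z axis and vertical above 0.25 rad).
It fails at once if the ashtray is lifted, tipped or shifted (distance of ashtray from where it was at the start of the episode above 0.02 m or angle between ashtray's own z axis and vertical above 0.25 rad).
It fails at once if the tray is lifted, tipped or shifted (distance of tray from where it was at the start of the episode above 0.02 m or angle between tray's own z axis and vertical above 0.25 rad).
It also fails if it takes over 58 s, if anything falls off the work surface, if the arm or the gripper's body presses on something with over 40 N, if the wrist force passes 120 N, or if a joint passes its speed limit or range.

## Working session

There is one attempt and no reset: what is moved stays moved. The work goes in short steps, Python scripts to look and compute and a tool call to move; the robot and the scene stay as the last step left them, time stands still between calls to the robot, and variables do not carry over. Pictures are saved under pics/ and viewed, and the job is handed in when it is done.

Besides the shell and the picture viewer there is one more tool, called after ">>>" as a command line: name --argument value ..., lists and objects as JSON in quotes. play_rows: Moves the arm, as the interface text tells. Shifts and turns lie within -1 to 1; 1 stands for 0.2 m of shift or 60 degrees of turn. Its arguments: {"type":"object","properties":{"rows":{"type":"array","items":{"type":"array"}}},"required":["rows"]}

```bash
mkdir -p pics; ls
python3 - <<'E'
from bench import *
import cv2,pickle
s=observe();print(s, grip_point_offset)
d={}
for n in("scene","top","wrist"):
    c=capture(n);d[n]=c
    cv2.imwrite(f"pics/{n}0.png",c["img"][:,:,::-1]);print(n,c["camera_matrix"],c["R"],c["t"])
pickle.dump(d,open("cap0.pkl","wb"))
E
```

```text
pics
{'t': 0.0, 'joints': array([-1.42202686e+00,  5.33468572e-02,  1.61429905e+00,  1.60670118e-05,
        1.47597696e+00, -1.18989207e-01]), 'qvel': array([-4.61600083e-04, -3.79453875e-05,  1.36318107e-03, -3.52401802e-04,
        4.91678565e-04,  8.21922466e-05]), 'tau': array([-1.23178768e-03, -3.93682408e+01, -3.70177674e+01, -1.82450035e-04,
        6.93979149e-03,  2.84796340e-05]), 'tcp_pos': array([ 0.16527561, -0.60211011,  0.23006619]), 'tool_rot': array([ 0.4292901 ,  0.56277615, -0.4282821 ,  0.56175391]), 'force': array([ 0.08124448, -0.13284759, -0.63301767]), 'moment': array([0.04172097, 0.02166541, 0.03030658]), 'gripper_width': 1.0015430662299052} 0.0187
scene [[456.63903636   0.         281.80464266]
 [  0.         456.63903636 193.16073398]
 [  0.           0.           1.        ]] [[-0.86439204  0.50281647 -0.00141461]
 [ 0.28192258  0.48231987 -0.82938966]
 [-0.41634849 -0.71731663 -0.55866877]] [ 0.43301011 -0.10781057  1.15119281]
top [[493.21545321   0.         277.76449853]
 [  0.         493.21545321 206.57109019]
 [  0.           0.           1.        ]] [[-0.01549177 -0.99937276 -0.0318449 ]
 [-0.99681014  0.01793016 -0.07776922]
 [ 0.07829143  0.03053854 -0.99646267]] [0.06478822 0.54202018 0.94922237]
wrist [[312.28426816   0.         272.39223331]
 [  0.         312.28426816 206.88680641]
 [  0.           0.           1.        ]] [[ 0.2645478  -0.96437177 -0.00124282]
 [-0.92746824 -0.25477705  0.27366279]
 [-0.26422931 -0.07124422 -0.9618249 ]] [-0.62434786 -0.03438818  0.3779183 ]
```

View pics/scene0.png

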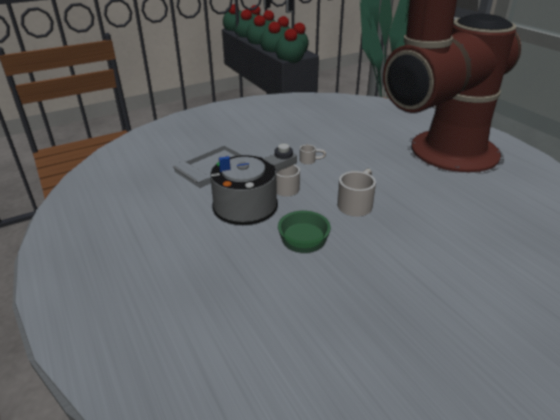

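View pics/top0.png

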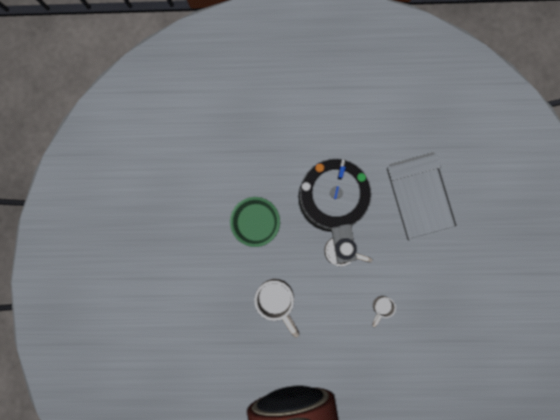

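View pics/wrist0.png

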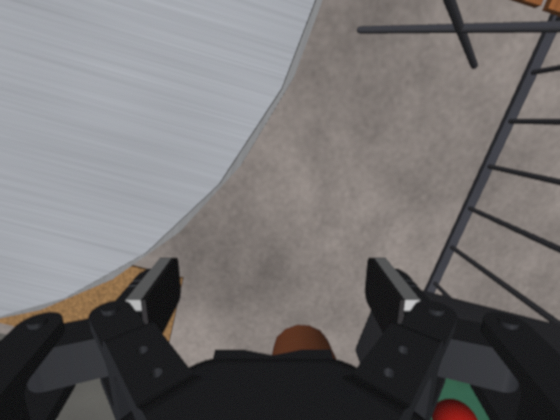

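Run:
```python
import pickle,cv2
d=pickle.load(open("cap0.pkl","rb"))
t=d["top"]["img"][145:275,230:400,::-1];cv2.imwrite("pics/topc.png",cv2.resize(t,None,fx=4.5,fy=4.5,interpolation=cv2.INTER_CUBIC))
t=d["scene"]["img"][135:225,195:335,::-1];cv2.imwrite("pics/scenec.png",cv2.resize(t,None,fx=5.7,fy=5.7,interpolation=cv2.INTER_CUBIC))
```

```text
(no output)
```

View pics/topc.png

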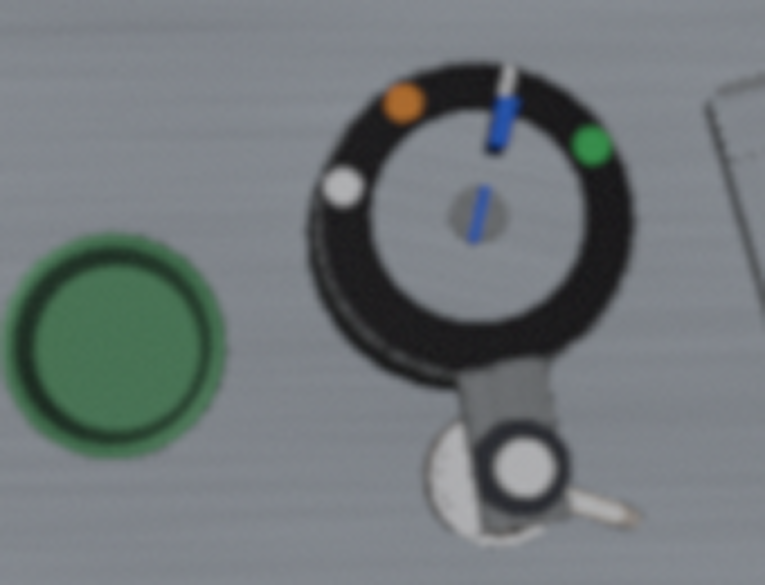

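View pics/scenec.png

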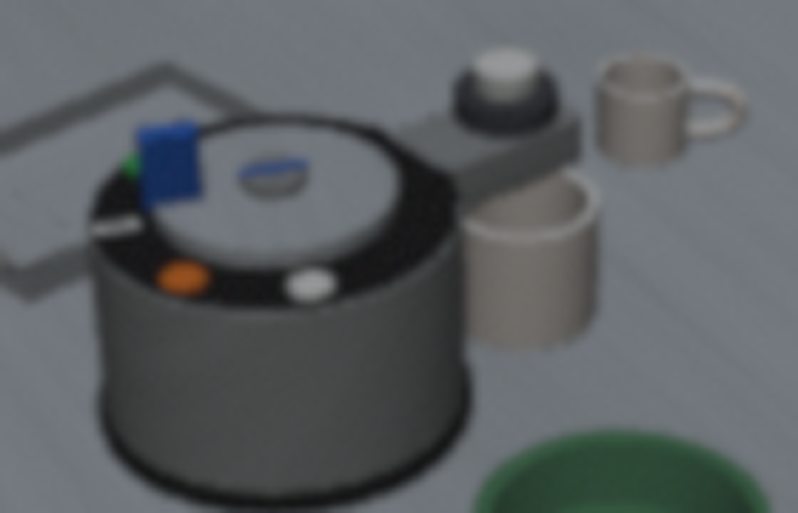

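```bash
cat > h.py <<'E'
import numpy as np,pickle
def P(c):return c["camera_matrix"]@np.c_[c["R"],c["t"]]
def tri(cs,uvs):
    A=[]
    for c,(u,v) in zip(cs,uvs):
        p=P(c);A+=[u*p[2]-p[0],v*p[2]-p[1]]
    X=np.linalg.svd(np.array(A))[2][-1];X=X[:3]/X[3]
    r=[np.round(proj(c,X)-np.array(uv),1) for c,uv in zip(cs,uvs)]
    return X,r
def proj(c,X):
    y=P(c)@np.r_[X,1];return y[:2]/y[2]
def atz(c,uv,z):
    p=P(c);u,v=uv
    A=np.array([u*p[2]-p[0],v*p[2]-p[1]]);return np.linalg.solve(A[:,:2],-(A[:,2]*z+A[:,3]))
E
python3 - <<'E'
from h import *
d=pickle.load(open("cap0.pkl","rb"));T,S=d["top"],d["scene"]
t=lambda u,v:((u+.5)/4.5-.5+230,(v+.5)/4.5-.5+145)
s=lambda u,v:((u+.5)/5.7-.5+195,(v+.5)/5.7-.5+135)
pts=dict(orange=((404,103),(184,278),.087),white=((343,187),(312,286),.087),green=((592,146),(132,168),.087),dose=((525,467),(506,62),.107),boss=((478,215),(273,168),.0995))
for k,(a,b,z) in pts.items():
    X,r=tri([T,S],[t(*a),s(*b)]);print(k,X.round(4),r,'top@z',atz(T,t(*a),z).round(4),'scene@z',atz(S,s(*b),z).round(4))
from scipy.optimize import least_squares
def model(p):
    x,y,th=p;R=lambda a,r:np.array([x+r*np.cos(th+a),y+r*np.sin(th+a)])
    q=np.pi/8
    return dict(orange=np.r_[R(q,.056),.087],white=np.r_[R(3*q,.056),.087],green=np.r_[R(-3*q,.056),.087],dose=np.r_[R(np.pi,.103),.107],boss=np.r_[R(0,0),.0995],tab=np.r_[R(-q,.0355),.1215])
for cams in ("T","S","TS"):
    def f(p):
        m=model(p);o=[]
        for k,(a,b,z) in pts.items():
            if "T" in cams:o+=list(proj(T,m[k])-t(*a))
            if "S" in cams:o+=list(proj(S,m[k])-s(*b))
        return o
    r=least_squares(f,[.6,-.1,0]);print(cams,r.x.round(4),np.degrees(r.x[2]),np.round(r.fun,1))
m=model(r.x);print({k:v.round(4) for k,v in m.items()})
print('tab proj top crop',(proj(T,m['tab'])-[230,145])*4.5,'scene',(proj(S,m['tab'])-[195,135])*5.7)
E
```

```text
orange [ 0.6085 -0.024   0.0855] [array([-0.2,  0.3]), array([-0.4, -0. ])] top@z [ 0.6088 -0.0242] scene@z [ 0.6088 -0.0212]
white [0.5741 0.0019 0.0855] [array([-0.2,  0.4]), array([-0.5, -0. ])] top@z [0.5747 0.0015] scene@z [0.5743 0.0047]
green [ 0.5912 -0.1014  0.0833] [array([ 0.3, -0.6]), array([0.7, 0.1])] top@z [ 0.5895 -0.1003] scene@z [ 0.5946 -0.0966]
dose [ 0.459  -0.0672  0.1065] [array([-0.2,  0.4]), array([-0.4, -0. ])] top@z [ 0.4596 -0.0675] scene@z [ 0.4587 -0.0658]
boss [ 0.5605 -0.052   0.0995] [array([-0.1,  0.1]), array([-0.2, -0. ])] top@z [ 0.5608 -0.0522] scene@z [ 0.5603 -0.0517]
T [ 0.561  -0.0525  0.1458] 8.351451866905544 [-0.2 -0.1 -0.2 -0.   0.2 -0.1 -0.   0.3  0.2 -0.1]
S [ 0.5618 -0.05    0.1654] 9.478927441080046 [-0.1  0.3 -0.1 -0.   1.3 -0.6 -0.9 -0.1 -0.3  0.6]
TS [ 0.561  -0.052   0.1528] 8.757304181496636 [-0.7 -0.  -0.4 -0.4 -0.5  0.2 -0.6 -0.6 -0.2 -0.3  1.4 -1.3  0.1  0.2
 -0.7 -0.3 -0.1 -0.1 -0.4  0. ]
{'orange': array([ 0.6089, -0.0229,  0.087 ]), 'white': array([0.5743, 0.0024, 0.087 ]), 'green': array([ 0.5901, -0.0999,  0.087 ]), 'dose': array([ 0.4592, -0.0677,  0.107 ]), 'boss': array([ 0.561 , -0.052 ,  0.0995]), 'tab': array([ 0.5955, -0.0604,  0.1215])}
tab proj top crop [499.9511168  119.11709819] scene [162.12680411 124.63103038]
```

```bash
cat >> h.py <<'E'
from scipy.spatial.transform import Rotation as Ro
HUB=np.array([.561,-.052]);YAW=np.radians(8.5)
def plan(s,X,Rt):
    """turn (deg rotvec tool) and shift (tool, m) from state to target"""
    R=Ro.from_quat(s["tool_rot"])
    return np.degrees((R.inv()*Rt).as_rotvec()), R.inv().apply(np.array(X)-s["tcp_pos"])
def down(yaw_y):
    "tool x down, tool y horizontal at angle yaw_y"
    y=np.array([np.cos(yaw_y),np.sin(yaw_y),0]);x=np.array([0,0,-1.]);return Ro.from_matrix(np.c_[x,y,np.cross(x,y)])
def pos(a,back,z,r=.0355):
    "a=tab angle rel. world (rad)"
    R=np.array([np.cos(a),np.sin(a)]);t=np.array([-np.sin(a),np.cos(a)]);return np.r_[HUB+r*R-back*t,z]
E
python3 - <<'E'
from h import *
from bench import *
s=observe();print(Ro.from_quat(s["tool_rot"]).as_matrix().round(3))
a=np.radians(-14)
for sg in (0,np.pi):
    tr,sh=plan(s,pos(a,.03,.23),down(a+np.pi/2+sg));print(tr.round(1),sh.round(4), (tr/60).round(3),(sh/.2).round(3))
print(pos(a,.03,.23))
E
```

```text
[[-0.     0.964  0.265]
 [ 0.002  0.265 -0.964]
 [-1.     0.    -0.002]]
[-60.7  -0.1  -0.1] [ 0.001   0.5434 -0.3824] [-1.011e+00 -1.000e-03 -1.000e-03] [ 0.005  2.717 -1.912]
[ 1.193e+02 -1.000e-01  1.000e-01] [ 0.001   0.5434 -0.3824] [ 1.989e+00 -1.000e-03  2.000e-03] [ 0.005  2.717 -1.912]
[ 0.58818784 -0.0896971   0.23      ]
```

>>> play_rows --rows '[[[0,0,0],[0,0.12,-0.08],-1],[[0,0,0],[0,0.22,-0.155],-1],[[0,0,0],[0,0.22,-0.155],-1],[[0,0,0],[0,0.22,-0.155],-1],[[0,0,0],[0,0.22,-0.155],-1],[[0,0,0],[0,0.22,-0.155],-1],[[0,0,0],[0,0.22,-0.155],-1],[[0,0,0],[0,0.22,-0.155],-1],[[0,0,0],[0,0.22,-0.155],-1],[[0,0,0],[0,0.22,-0.155],-1]]'

```text
t: 1.4
tcp_pos: [0.493, -0.2042, 0.2313]
tool_rot: [0.429, 0.562, -0.428, 0.563]
force: [-0.2, -0.2, 1.0]
gripper_width: 0.005
```

>>> play_rows --rows '[[[-0.14,0,0],[0,0.22,-0.155],-1],[[-0.17,0,0],[0,0,0],-1],[[-0.17,0,0],[0,0,0],-1],[[-0.17,0,0],[0,0,0],-1],[[-0.17,0,0],[0,0,0],-1],[[-0.17,0,0],[0,0,0],-1],[[0,0,0],[0,0,0],-1],[[0,0,0],[0,0,0],-1]]'

```text
t: 2.4
tcp_pos: [0.5264, -0.1649, 0.2312]
tool_rot: [0.095, 0.701, -0.094, 0.701]
force: [0.0, -0.6, -0.3]
gripper_width: -0.001
```

```bash
cat > look.py <<'E'
from h import *
from bench import *
import cv2,sys
def snap(tag,names=("wrist","top","scene")):
    d={}
    for n in names:
        c=capture(n);d[n]=c;cv2.imwrite(f"pics/{n}_{tag}.png",c["img"][:,:,::-1])
    pickle.dump(d,open(f"cap_{tag}.pkl","wb"));return d
E
python3 - <<'E'
from look import *
d=snap("1")
s=observe();print(s["t"],s["tcp_pos"],s["joints"].round(2),s["force"],s["gripper_width"])
a=np.radians(-14)
for z in(.23,.103):
  tr,sh=plan(s,pos(a,.03,z),down(a+np.pi/2));print(tr.round(1),sh.round(4), (tr/60).round(3),(sh/.2).round(3))
E
```

```text
2.55 [ 0.52651376 -0.16530346  0.23131061] [-0.44 -0.12  1.78  0.    1.48 -0.17] [ 0.16310219  0.00377254 -0.45280579] 0.00048528210067184675
[-1.3 -0.  -0. ] [0.0013 0.0892 0.0395] [-0.022 -0.    -0.   ] [0.007 0.446 0.198]
[-1.3 -0.  -0. ] [0.1283 0.0892 0.0395] [-0.022 -0.    -0.   ] [0.642 0.446 0.198]
```

View pics/wrist_1.png

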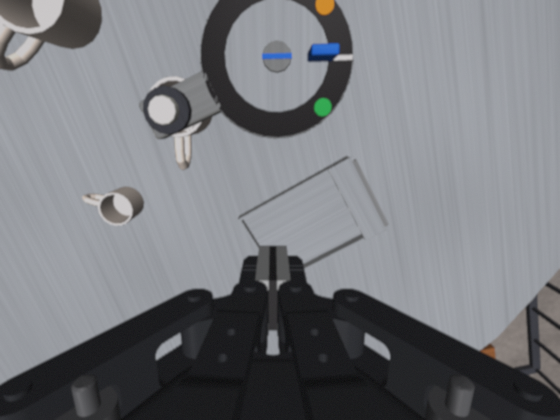

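View pics/scene_1.png

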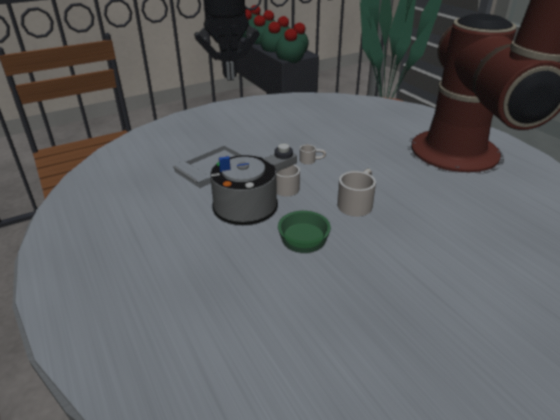

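Run:
```python
from h import *
d=pickle.load(open("cap_1.pkl","rb"));W=d["wrist"]
for n,uv,z in(("boss",(277,57),.0995),("dose",(162,109),.107),("orange",(325,5),.087),("green",(323,107),.087)):print(n,atz(W,uv,z).round(4))
print(proj(W,[.5265,-.1653,.2313]), 'px/m at tcp',312/(W["R"]@[.5265,-.1653,.2313]+W["t"])[2])
```

```text
boss [ 0.5617 -0.0536]
dose [ 0.4609 -0.0674]
orange [ 0.6096 -0.0249]
green [ 0.5907 -0.1008]
[271.24560788 264.15333622] px/m at tcp 2004.3023767237105
```

>>> play_rows --rows '[[[-0.022,0,0],[0,0.2,0.1],-1],[[0,0,0],[0,0.246,0.098],-1],[[0,0,0],[0.16,0,0],-1],[[0,0,0],[0.16,0,0],-1],[[0,0,0],[0.16,0,0],-1],[[0,0,0],[0.1,0,0],-1],[[0,0,0],[0,0,0],-1],[[0,0,0],[0,0,0],-1]]'

```text
t: 3.55
tcp_pos: [0.5882, -0.0895, 0.1168]
tool_rot: [0.086, 0.701, -0.086, 0.703]
force: [-0.4, -0.2, -0.0]
gripper_width: 0.003
```

Run:
```python
from look import *
d=snap("2")
s=observe();print(s["t"],s["tcp_pos"],s["joints"].round(2),s["force"],s["gripper_width"])
W=d["wrist"]["img"][40:340,100:460,::-1];cv2.imwrite("pics/w2c.png",cv2.resize(W,None,fx=2,fy=2))
a=np.radians(-14)
tr,sh=plan(s,pos(a,.03,.103),down(a+np.pi/2));print(tr.round(1),sh.round(4), (tr/60).round(3),(sh/.2).round(3))
```

```text
3.7 [ 0.58836175 -0.08950317  0.11713137] [-0.28  0.08  1.78  0.    1.28 -0.03] [ 0.09795122 -0.44700598 -0.02962389] -0.0014229758296395504
[0.1 0.2 0. ] [ 0.0141 -0.0002 -0.0002] [0.001 0.003 0.   ] [ 0.071 -0.001 -0.001]
```

View pics/w2c.png

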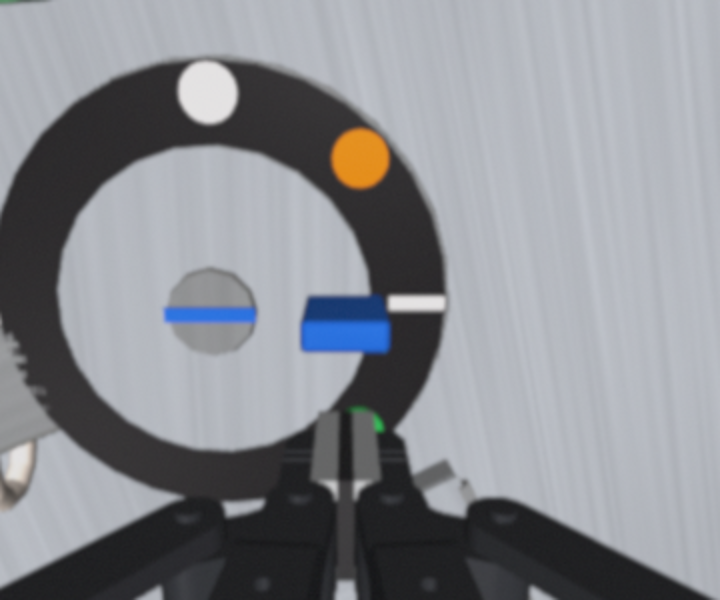

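>>> play_rows --rows '[[[0,0,0],[0.04,0,0],-1],[[0,0,0],[0.031,0,0],-1],[[0,0,0],[0,0.02,0],-1],[[0,0,0],[0,0.02,0],-1],[[0,0,0],[0,0.015,0],-1],[[0,0,0],[0,0.01,0],-1],[[0,0,0],[0,0.005,0],-1],[[0,0,0],[0,0,0],-1]]'

```text
t: 4.7
tcp_pos: [0.5907, -0.0756, 0.1012]
tool_rot: [0.086, 0.702, -0.086, 0.702]
force: [0.9, -1.0, -0.1]
gripper_width: 0.003
```

Run:
```python
from look import *
d=snap("3",("wrist",))
s=observe();print(s["t"],s["tcp_pos"],s["force"])
W=d["wrist"]["img"][40:340,100:460,::-1];cv2.imwrite("pics/w3c.png",cv2.resize(W,None,fx=2,fy=2))
```

```text
4.75 [ 0.59063573 -0.0756232   0.1011341 ] [-0.25636585 -0.39251058 -0.4461723 ]
```

View pics/w3c.png

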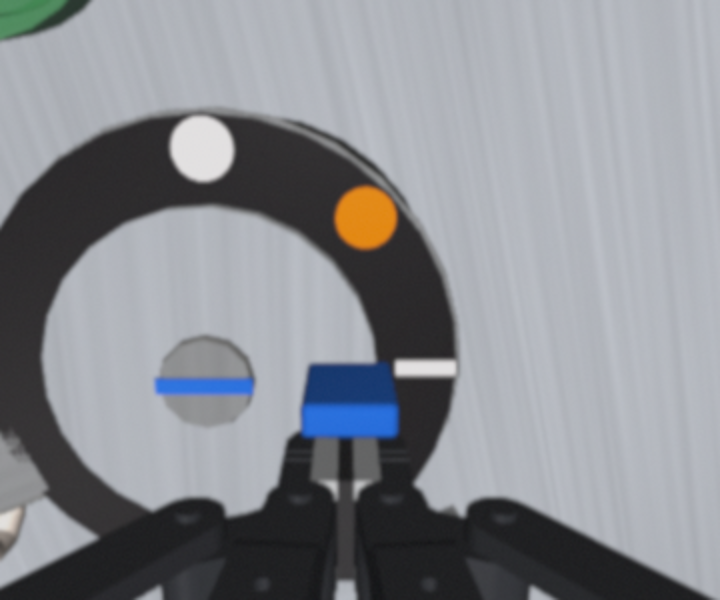

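>>> play_rows --rows '[[[-0.067,0,0],[0,0.0126,0.0048],-1],[[-0.067,0,0],[0,0.0126,0.0048],-1],[[-0.067,0,0],[0,0.0126,0.0048],-1],[[-0.067,0,0],[0,0.0126,0.0048],-1]]'

```text
t: 5.25
tcp_pos: [0.5958, -0.0675, 0.1012]
tool_rot: [-0.015, 0.707, 0.013, 0.707]
force: [-0.6, -3.6, -0.8]
gripper_width: 0.002
```

Run:
```python
from look import *
d=snap("4",("wrist",))
s=observe();print(s["t"],s["tcp_pos"],s["force"])
W=d["wrist"]["img"][40:340,100:460,::-1];cv2.imwrite("pics/w4c.png",cv2.resize(W,None,fx=2,fy=2))
```

```text
5.3 [ 0.59589744 -0.06698191  0.10116134] [-0.40409681 -2.93701763  0.49910073]
```

View pics/w4c.png

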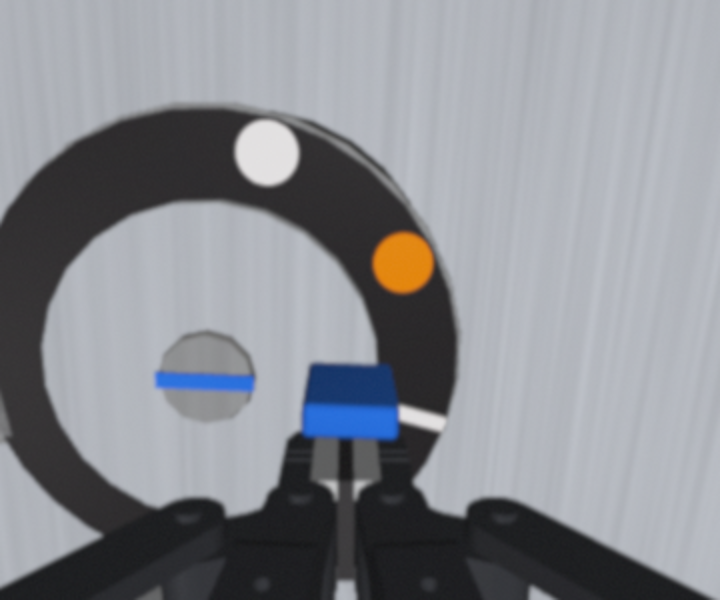

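The tab turns with the finger, and the force is about 3 N. I'll carry on along the arc.

>>> play_rows --rows '[[[-0.067,0,0],[0,0.0126,0.0048],-1],[[-0.067,0,0],[0,0.0126,0.0048],-1],[[-0.067,0,0],[0,0.0126,0.0048],-1],[[-0.067,0,0],[0,0.0126,0.0048],-1],[[0,0,0],[0,0,0],-1]]'

```text
t: 5.92
tcp_pos: [0.5982, -0.0555, 0.1011]
tool_rot: [-0.111, 0.698, 0.112, 0.698]
force: [-1.5, 0.2, 0.6]
gripper_width: 0.002
```

Run:
```python
from look import *
d=snap("5",("wrist",))
s=observe();print(s["t"],s["tcp_pos"],s["force"])
W=d["wrist"]["img"][40:340,100:460,::-1];cv2.imwrite("pics/w5c.png",cv2.resize(W,None,fx=2,fy=2))
```

```text
5.975 [ 0.59813112 -0.0556336   0.10105749] [-0.77233585  0.4087389   0.66755866]
```

View pics/w5c.png

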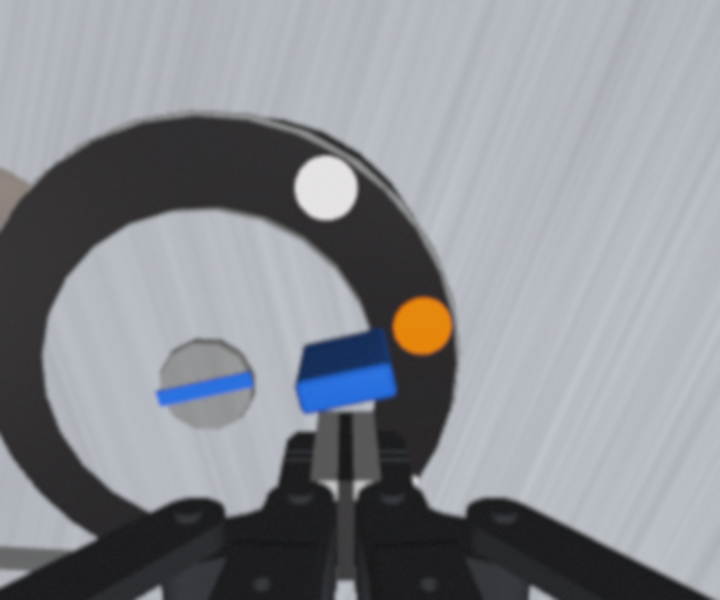

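>>> play_rows --rows '[[[0,0,0],[0,-0.03,0],-1],[[0,0,0],[0,-0.03,0],-1],[[0,0,0],[-0.15,0,0],-1],[[0,0,0],[-0.25,0,0],-1],[[0,0,0],[0,0,0],-1],[[0,0,0],[0,0,0],-1]]'

```text
t: 6.72
tcp_pos: [0.6019, -0.0674, 0.1809]
tool_rot: [-0.112, 0.698, 0.112, 0.698]
force: [0.5, -0.1, -0.7]
gripper_width: -0.001
```

Run:
```python
from look import *
d=snap("6")
s=observe();print(s["t"],s["tcp_pos"],s["joints"].round(2),s["force"])
for n,(r0,r1,c0,c1) in dict(wrist=(0,300,100,500),top=(145,275,230,400),scene=(135,225,195,335)).items():
    W=d[n]["img"][r0:r1,c0:c1,::-1];f=720/(c1-c0);cv2.imwrite(f"pics/{n}6c.png",cv2.resize(W,None,fx=f,fy=f,interpolation=cv2.INTER_CUBIC))
Rt=down(np.arctan2(*Ro.from_quat(s["tool_rot"]).as_matrix()[[1,0],1]))
tr,sh=plan(s,[.4594,-.0675,.125],Rt);print(tr,sh.round(4),(tr/60).round(4),(sh/.2).round(3))
```

```text
6.875 [ 0.600896   -0.0669925   0.17904149] [-0.23  0.04  1.71  0.    1.39 -0.55] [-0.01520499  0.44733571  0.02046273]
[ 1.41445435e-04 -1.62120516e-01 -9.99777104e-02] [ 0.0545  0.0436 -0.1344] [ 0.     -0.0027 -0.0017] [ 0.272  0.218 -0.672]
```

View pics/wrist6c.png

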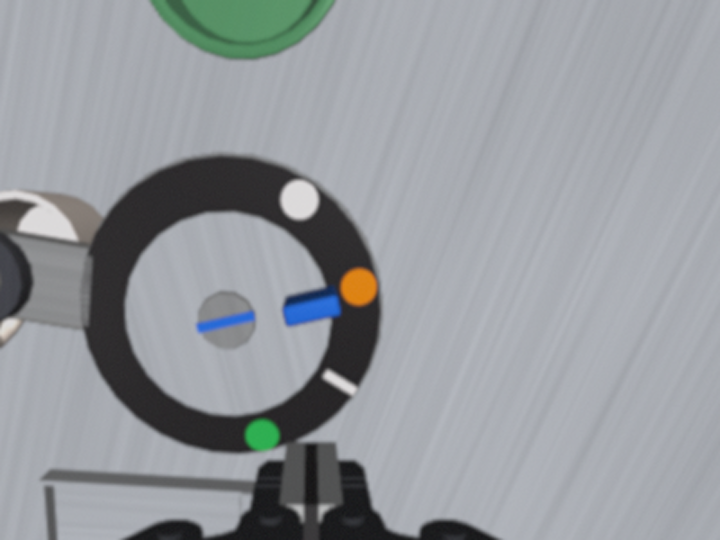

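View pics/scene6c.png

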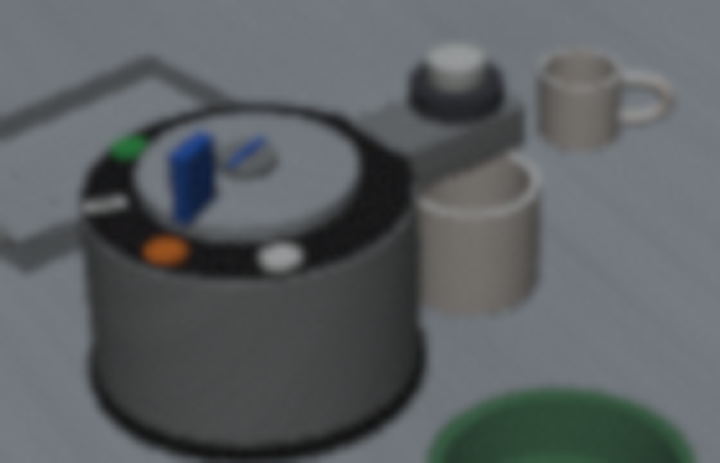

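>>> play_rows --rows '[[[0,0,0],[0,0.07,-0.22],-1],[[0,0,0],[0,0.07,-0.22],-1],[[0,0,0],[0,0.078,-0.232],-1],[[0,0,0],[0.1,0,0],-1],[[0,0,0],[0.1,0,0],-1],[[0,0,0],[0.05,0,0],-1],[[0,0,0],[0,0,0],-1],[[0,0,0],[0,0,0],-1]]'

```text
t: 7.88
tcp_pos: [0.4611, -0.0678, 0.1316]
tool_rot: [-0.112, 0.698, 0.112, 0.698]
force: [0.2, -0.7, 0.3]
gripper_width: 0.0
```

Run:
```python
from look import *
W=pickle.load(open("cap_6.pkl","rb"))["wrist"]
q=lambda u,v:((u+.5)/1.8-.5+100,(v+.5)/1.8-.5)
p=[atz(W,q(*x),.1) for x in((198,328),(255,315))];v=p[1]-p[0];o=atz(W,q(359,287),.087)-(p[0]+p[1])/2
print('boss line',np.degrees(np.arctan2(v[1],v[0])),'orange',np.degrees(np.arctan2(o[1],o[0])),np.hypot(*o))
d=snap("7")
s=observe();print(s["t"],s["tcp_pos"],s["joints"].round(2),s["force"])
for n,(r0,r1,c0,c1) in dict(wrist=(40,340,80,480),scene=(125,215,215,355)).items():
    W=d[n]["img"][r0:r1,c0:c1,::-1];f=720/(c1-c0);cv2.imwrite(f"pics/{n}7c.png",cv2.resize(W,None,fx=f,fy=f,interpolation=cv2.INTER_CUBIC))
Rt=down(np.arctan2(*Ro.from_quat(s["tool_rot"]).as_matrix()[[1,0],1]))
tr,sh=plan(s,[.4594,-.0675,.109],Rt);print(tr,sh.round(4),(tr/60).round(4),(sh/.2).round(3))
```

```text
boss line 31.083702389209307 orange 30.870474625595893 0.05542300823410084
8.025 [ 0.46123374 -0.06784866  0.1319353 ] [-0.31 -0.26  2.07 -0.    1.33 -0.62] [-0.33247915  0.29401808 -0.69582996]
[2.52358055e-05 6.28680446e-02 4.59980880e-02] [ 0.0229  0.0009 -0.0017] [0.     0.001  0.0008] [ 0.115  0.005 -0.008]
```

View pics/wrist7c.png

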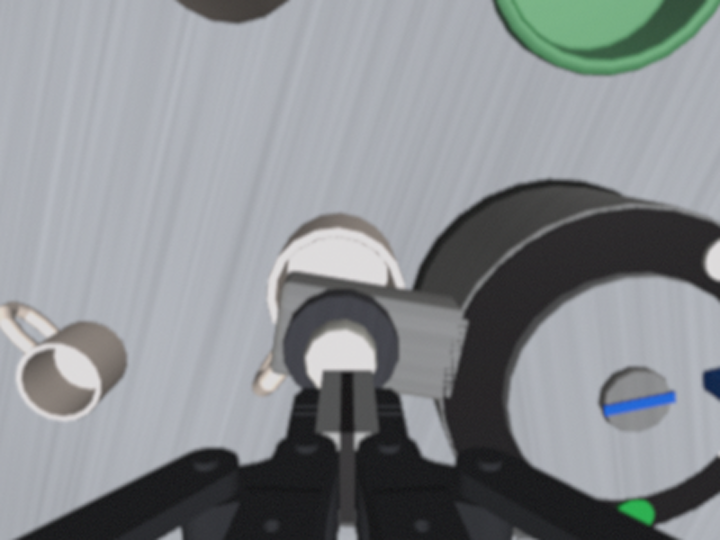

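View pics/scene7c.png

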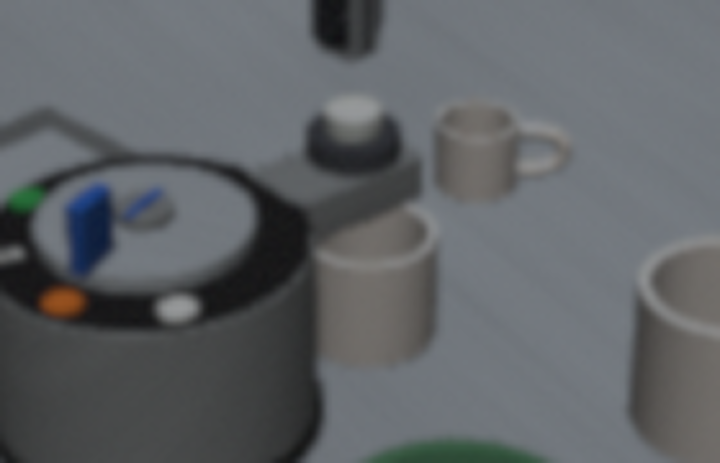

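>>> play_rows --rows '[[[0,0,0],[0.04,0.005,-0.008],-1],[[0,0,0],[0.04,0,0],-1],[[0,0,0],[0.03,0,0],-1],[[0,0,0],[0.01,0,0],-1],[[0,0,0],[0.01,0,0],-1],[[0,0,0],[0,0,0],-1]]'

```text
t: 8.78
tcp_pos: [0.4587, -0.0672, 0.1053]
tool_rot: [-0.112, 0.698, 0.112, 0.698]
force: [-1.3, 0.8, 2.6]
gripper_width: -0.001
```

>>> play_rows --rows '[[[0,0,0],[0.01,0,0],-1],[[0,0,0],[0.005,0,0],-1],[[0,0,0],[0,0,0],-1]]'

```text
t: 9.15
tcp_pos: [0.4591, -0.0673, 0.1024]
tool_rot: [-0.112, 0.698, 0.112, 0.698]
force: [-1.1, 1.0, 3.0]
gripper_width: 0.0
```

>>> play_rows --rows '[[[0,0,0],[0.005,0,0],-1],[[0,0,0],[0.005,0,0],-1],[[0,0,0],[0,0,0],-1]]'

```text
t: 9.52
tcp_pos: [0.4591, -0.0673, 0.1009]
tool_rot: [-0.112, 0.698, 0.112, 0.698]
force: [-3.2, 1.2, 8.5]
gripper_width: 0.004
```

>>> play_rows --rows '[[[0,0,0],[0.005,0,0],-1],[[0,0,0],[0.005,0,0],-1],[[0,0,0],[0,0,0],-1]]'

```text
t: 9.9
tcp_pos: [0.4592, -0.0673, 0.1008]
tool_rot: [-0.112, 0.698, 0.112, 0.698]
force: [-9.1, 3.2, 18.5]
gripper_width: -0.002
```

Run:
```python
from look import *
d=snap("8",("scene",))
W=d["scene"]["img"][125:215,215:355,::-1];cv2.imwrite("pics/scene8c.png",cv2.resize(W,None,fx=5,fy=5,interpolation=cv2.INTER_CUBIC));print(observe()["force"])
```

```text
[-7.88617612  2.20265164 18.4706943 ]
```

View pics/scene8c.png

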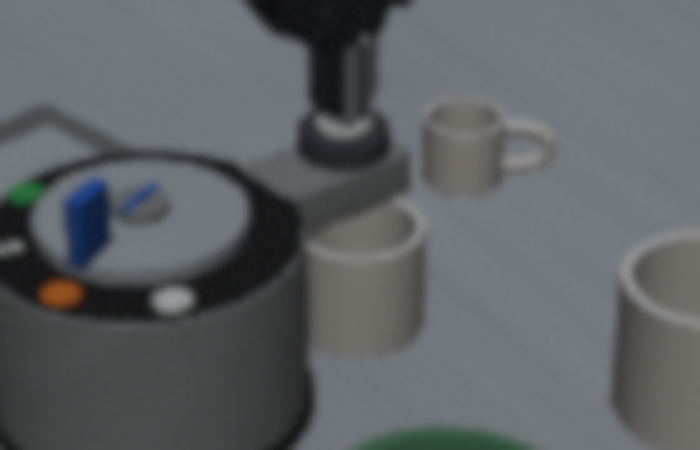

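>>> play_rows --rows '[[[0,0,0],[-0.02,0,0],-1],[[0,0,0],[-0.03,0,0],-1],[[0,0,0],[-0.1,0,0],-1],[[0,0,0],[-0.2,0,0],-1],[[0,0,0],[-0.2,0,0],-1],[[0,0,0],[0,0,0],-1],[[0,0,0],[0,0,0],-1],[[0,0,0],[0,0,0],-1]]'

```text
t: 10.95
tcp_pos: [0.4578, -0.0669, 0.206]
tool_rot: [-0.111, 0.699, 0.112, 0.697]
force: [0.4, -0.2, 0.1]
gripper_width: 0.001
```

Run:
```python
from look import *
d=snap("9");s=observe();print(s["t"],s["tcp_pos"],s["force"])
W=d["scene"]["img"][125:245,195:355,::-1];cv2.imwrite("pics/scene9c.png",cv2.resize(W,None,fx=4.5,fy=4.5,interpolation=cv2.INTER_CUBIC))
o=pickle.load(open("cap0.pkl","rb"))["scene"]["img"].astype(int)
D=np.abs(d["scene"]["img"].astype(int)-o).max(2).astype(np.uint8);cv2.imwrite("pics/diff9.png",np.minimum(D.astype(int)*4,255)[125:245,165:365].astype(np.uint8).repeat(4,0).repeat(4,1))
```

```text
11.1 [ 0.45820381 -0.06706786  0.20673492] [-0.24434331 -0.31464047 -0.31745968]
```

View pics/scene9c.png

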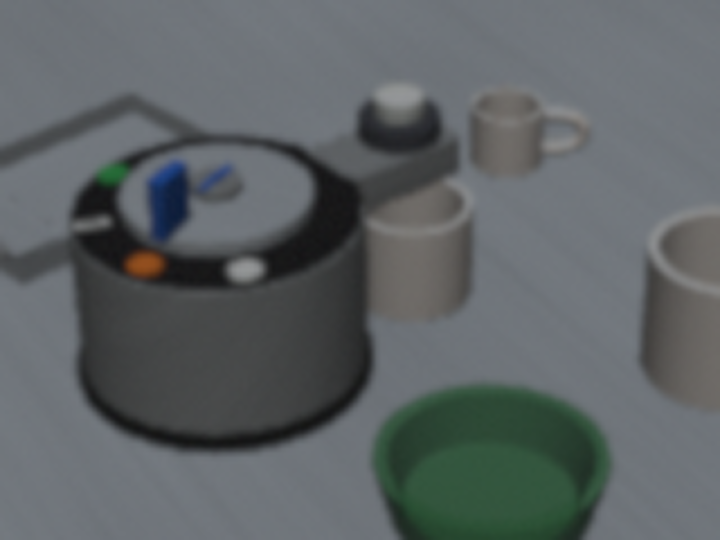

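View pics/diff9.png

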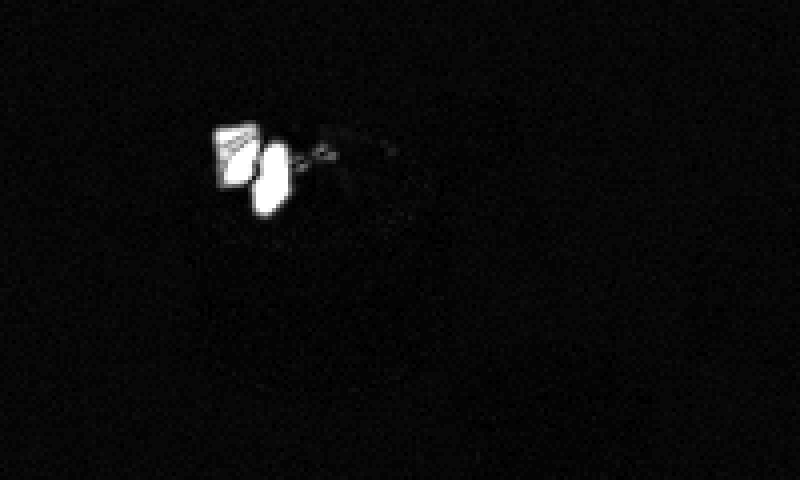

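View pics/wrist_9.png

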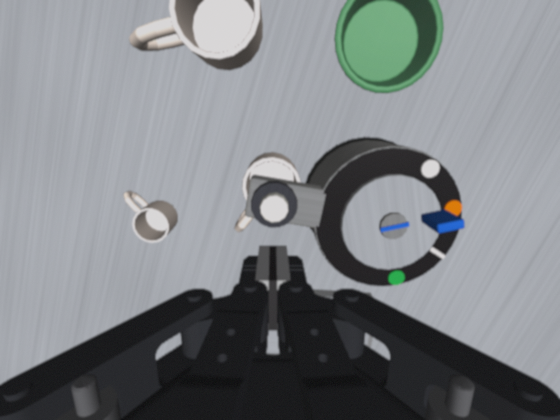

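The difference image shows only the tab moved. The button is back up, and the cup, ashtray and tray haven't shifted. I'm handing the job in now.

```bash
python3 -c "
from bench import *
print(close_job())"
```

```text
the job is handed in; nothing more can be done
None
```

The blue tab is clicked in at the orange mark, and the dose button was then pressed fully down and is back up. I handed the job in at about 11 s; it gives no verdict, so this rests on my own checks.

- **Selector:** I pushed the tab counter-clockwise with the side of the shut fingers, along its arc, until it snapped on. The force I read partway was about 3 N. A wrist picture then put the selector at 31.1° and the orange mark at 30.9°, well inside the 6 mm limit.
- **Dose button:** I pressed straight down until the tool stopped at z = 0.1008 m. That is about 6 mm of travel, matching full depth. The force had risen to about 18 N upward, or about 21 N with the sideways part, because I kept pressing briefly after it bottomed out.
- **Final state:** The scene picture against the first one shows only the tab changed (and the selector's own line on the boss). The button is back up, and the cup, ashtray and tray have not moved. The fingers are about 100 mm above the button, with no contact force.

The camera views agreed on the tin's position to within about 2 mm. The one looser reading was the green mark in the scene view, where the tab partly hid it. That did not affect the job.

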